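# Open the glue tank for refilling

## Robot

A 6-joint arm with a two-finger parallel gripper is mounted at the origin on the work surface. World frame = base frame: x ahead of the robot, y to its left, z up, the work surface at z = 0. Lengths are in m, angles in degrees, forces in N, time in s.
With the tool pointing down it reaches from about 0.35 to 0.875 m from the base axis. Payload 4.2 kg.
Tool frame: the origin (TCP) lies at the very end of the fingers, on their centre line; the grasp point (between the pads) lies 19 mm behind it; z points along the fingers, y is the direction in which the jaws open and shut (so a half turn about z gives the same grasp; the last joint's range is limited). The gripper opens to 85 mm and grips with 20 to 120 N. Pads are 22 mm wide; open, the fingers measure 114 mm over their backs; the gripper's body (76 mm by 85 mm) begins 54 mm behind the grasp point. The pads swing forward as they close: fully open they stand 13 mm farther back than shut.
Start: joints at [-58.866, 22.042, 0.453, 0, -68.411, -14.817], TCP at [0.176, -0.6, 0.231] pointing down, gripper open.
Joint ranges: [-179.83, 179.83], [-69.29, 118.12], [-61.27, 80.66], [-181.25, 117.63], [-171.15, -9.14], [-177.46, 177.46]. Speed limits (degrees/s): [159.86, 159.86, 180, 180, 180, 180].

## Interface

Orientations are given as a 3x3 rotation matrix whose columns are the frame's x, y, z axes.
In Python, from rig import * gives the robot as it stands.
- The arm moves only by the tool drive_tool, never from a script. Its argument "rows" is text: rows parted by semicolons, each of 6 numbers parted by spaces: the shift along the world's x, y, z scaled (see below), then the turn, a rotation vector about the world's x, y, z scaled (see below). In form: x y z ax ay az; .... A call has 1 to 12 rows; each row shifts and turns the commanded pose from where the row before left it; what a row does not reach is not made up. The controller multiplies each number of a shift by 0.4 m and each number of a turn by 180 degrees. A row lasts 1/8 s, in which the tool goes at most 62.5 mm and 10.7 degrees, less where a joint would pass 70% of its speed; a pose out of reach is approached as far as the arm can. A call with a number of a shift or a turn outside -1 to 1 is refused whole. A call with a gripper value outside its range is refused whole. "jaw" is the closure, from 0 (fully open) to 1 (shut), set as the call begins (left out, the last holds). The fingers move at their own pace and stop on an object; "force" is the grip in N (left out, the last holds). Time passes only in rows, so rows that do not move let the fingers close. It gives the time, the measured TCP pose, the force and the opening at its end, in the units of the state.
- read_state(): the state, without advancing time (a new reading comes with each control period).
- camera(name): name is "scene" or "side" or "wrist"; returns the picture (480x640x3 uint8, red, green, blue); there is no depth.
- get_calibration(name): a dict with "fx", "fy", "cx", "cy" (pixels), "R" (3x3) and "t" (3): a world point X has camera coordinates R X + t; the wrist camera has in their place "tool_from_camera" (4x4, takes a point from camera to tool coordinates, whose origin is the TCP and whose axes are the flange's). Camera axes: x right, y down, z forward; pixel columns grow to the right and rows downward; lengths in m; the calibration is good to about 2 mm. A picture is of the moment at which its call begins: read the wrist's pose just before it. get_calibration takes no time and is no camera call.
- job_done(): hands the job in, once; it reports no verdict.
Trained networks look in the newest picture that a camera, given by its name, has taken for a name from the list of things; names that differ only in an ending like _2 or _b are one class to them, and where a whole thing is asked for, a point or a joint stands for the part that bears it (a point fixed in the world has none). Each returns a list of dicts, best first, with "conf" (0 to 1); they miss things now and then, are a little off and sometimes report something else, mostly with a low value. They report only what shows in the picture. A call takes as long as a camera call. They do not tell look-alikes from the thing itself.
- search_frame(name, camera): "centre" ([column, row] in pixels, amid what is visible of it).
- trace(name, camera): "mask" (480x640 bool, what is visible of it) and "centre" ([column, row] in pixels, amid what is visible of it).
The state is a dict: "t": time; "qpos": joint angles; "qd": joint speeds; "joint_torque": joint torques, N m; "tcp_pos": TCP position; "tcp_rot": TCP orientation; "force": force on the tool from outside, world axes, zero at the start; "wrist_torque": the same for the moment, N m; "width": opening from 0.0 (shut) to 1.0 (fully open).
Only numpy, scipy, OpenCV 4.12 (cv2) and the standard library are available. Lean on these libraries where they do the work, as an engineer would, in place of code of your own. Each camera call takes 0.05 s, during which the arm holds its last target. There are 200 camera calls.

## Task

Open the glue tank for refilling: lift the hinged dust flap by its red tongue and swing it right back past upright so that it stays open, unscrew the orange filler cap beneath it (a quarter turn anticlockwise, to its stop) and take it off. Gently stand the cap, fin up, on the rubber mat midway between the blue and the yellow tin and in line with them, and let go. Do not disturb the tins, the amber bottle or the wooden hand plane.

Things in the scene. Friction and masses are not known exactly. Their poses are not given: they have to be found in the camera images.
- tank: green steel glue tank, fixed to the bench, left or right of the middle (the mat is on the other side). Box 150 (x) x 110 (y) mm, top 80 mm above the bench, base plate 180 x 130 x 6 mm. Origin: centre of its underside, z up. The filler neck with the cap stands in the middle of the top. The flap is hinged at the tank's +x end; its red tongue points to the tank's -x side
- flap (a joint): opening angle of the flap, rad: 0 = closed, level over the cap; grows as the tongue rises; 1.57 = upright; 2.6 = stop, lying far back beyond the tank's +x end. The hinge is stiff (0.07 N m): the flap stays wherever it is left. Starts at 0 to 0.25
- flap_lip (a point): middle of the end face of the flap's red tongue, 140 mm from the hinge axis; moves with the flap. Flap: steel plate 4 mm thick, 80 mm wide, front edge 116 mm from the hinge axis; from there the tongue, 24 mm wide and 8 mm thick, runs on. Closed, it lies 8 mm over the cap's fin. The tongue can be hooked from beneath with a tilted tool or pinched across its 24 mm width
- flap_hinge (a point): fixed point on the flap's hinge axis, which runs along the tank's y axis at mid-thickness of the plate: 58 mm to tank +x of the neck's axis, 140 mm above the bench. Two hinge posts (12 x 8 mm, at tank y = +-30 mm) reach 144 mm above the bench
- cap: orange quarter-turn filler cap, about 120 g: round, 65 mm across, 26 mm high, hollow below, with an upright fin on top. Origin: centre of its lower rim; z up, x along the fin. Locked, its x axis points -1.57 to -1.13 rad (anticlockwise positive from above) from the tank's x axis; at the stop, within 0.15 rad of it. It turns easily (friction of its weight only), without rising
- mat: black rubber mat, 110 (x) x 260 (y) x 3 mm, fixed flat on the bench. Origin: centre of its underside; its top is 3 mm above the bench. The tins stand on it either side of its middle, near its y axis
- blue_tin: blue tin with a paper label, 67 mm across, 67 mm high, loose. Origin: centre of its underside. On the mat, 80 to 90 mm from its centre along the mat's +y or -y axis (either)
- yellow_tin: yellow tin with a paper label, 67 mm across, 67 mm high, loose, at the other end of the mat, likewise. Origin: centre of its underside
- bottle: amber bottle, 62 mm across, 150 mm high, loose, standing between tank and mat. Origin: centre of its underside
- plane: wooden hand plane, block 160 (x) x 58 (y) x 34 mm with a blade that rises to 62 mm, loose, lying nearer the robot, between tank and mat. Origin: centre of its underside
- neck (a point): centre of the filler neck's rim, on the tank's z axis, 102 mm above the bench. Steel neck 36 mm across, 22 mm high, with two flanges that hold the cap's lugs down until the cap has been turned anticlockwise to its stop; there it lifts straight off (clear once raised 20 mm). On the neck the cap's origin lies on this axis, 82 mm above the bench
- cap_fin (a point): centre of the fin's top, 48 mm above the cap's origin. Fin 58 mm long (cap x), 12 mm thick (cap y), rising 26 to 48 mm above the origin; a white stripe marks its +x half, which lies on the tank's -y side when locked. It can be pushed sideways or gripped across its 12 mm
Not all that is in view belongs to the job. Leave any pink or purple look-alike of the tank alone.

How it is judged (in metres and radians):
On the way, in this order (a step that is already met when the one before it is completed fails the run):
1. the flap is swung back past upright (over 100 degrees) while the cap is still on the neck (value of joint flap above 1.75 rad and z of cap in the frame of tank below 0.088 m), for 0.2 s.
2. the cap is unscrewed on its neck: fin within 34 degrees of the tank's x axis (angle between the x axis of cap and the x axis of tank, either way round below 0.6 rad and z of cap in the frame of tank below 0.09 m and horizontal distance between cap and tank below 0.006 m), for 0.1 s.
3. the cap is lifted clear of the neck (z of cap in the frame of tank above 0.11 m), for 0.1 s.
At the end, for the whole second after the job is handed in: The flap stands open beyond 100 degrees; the cap stands upright (within 5 degrees) and still on the mat, its centre within 102 mm of the centre of each tin (they stand 162 to 178 mm apart) and within 20 mm of the mat's long centre line (value of joint flap above 1.75 rad and horizontal distance between cap and blue_tin below 0.102 m and horizontal distance between cap and yellow_tin below 0.102 m and x of cap in the frame of mat between -0.02 and 0.02 m and height (world z) of cap between 0 and 0.007 m and angle between cap's own z axis and vertical below 0.08 rad and linear speed of cap below 0.02 m/s); the robot touches nothing.
It fails at once if a tin is moved more than 12 mm (distance of any of blue_tin, yellow_tin from where it was at the start of the episode above 0.012 m).
It fails at once if the bottle is moved more than 15 mm or tipped (distance of bottle from where it was at the start of the episode above 0.015 m or angle between bottle's own z axis and vertical above 0.3 rad).
It fails at once if the hand plane is moved more than 15 mm (distance of plane from where it was at the start of the episode above 0.015 m).
It fails at once if the cap is dropped: it comes down on the mat faster than 0.5 m/s (linear speed of cap above 0.5 m/s and z of cap in the frame of mat below 0.03 m and horizontal distance between cap and mat below 0.07 m).
It also fails if it takes over 72 s, if anything falls off the work surface, if the arm or the gripper's body presses on something with over 40 N, if the wrist force passes 120 N, or if a joint passes its speed limit or range.

## Working session

There is one attempt and no reset: what is moved stays moved. The work goes in short steps, Python scripts to look and compute and a tool call to move; the robot and the scene stay as the last step left them, time stands still between calls to the robot, and variables do not carry over. Pictures are saved under pics/ and viewed, about 8 in all and at most 12, crops included, and the job is handed in when it is done.

Besides the shell and the picture viewer there is one more tool, called after "Emit:" as a command line: name --argument value ..., lists and objects as JSON in quotes. drive_tool: Moves the arm, as the interface text tells. Its arguments: {"type":"object","properties":{"rows":{"type":"string"},"jaw":{"type":"number"},"force":{"type":"number"}},"required":["rows"]}

```bash
mkdir -p pics; cat > h.py <<'E'
from rig import *
import numpy as np, cv2
def snap(cam,fn):
    im=camera(cam); cv2.imwrite('pics/'+fn,im[:,:,::-1]); return im
def ray(cam,px):
    c=get_calibration(cam); d=np.array([(px[0]-c['cx'])/c['fx'],(px[1]-c['cy'])/c['fy'],1.])
    if 'R' in c:
        R=np.array(c['R']);t=np.array(c['t']); return -R.T@t, R.T@d
    s=read_state(); T=np.array(c['tool_from_camera']);W=np.array(s['tcp_rot'])
    return np.array(s['tcp_pos'])+W@T[:3,3], W@T[:3,:3]@d
def onz(cam,px,z):
    o,d=ray(cam,px); return o+d*(z-o[2])/d[2]
def proj(cam,X):
    c=get_calibration(cam);X=np.atleast_2d(X)
    if 'R' in c: p=X@np.array(c['R']).T+np.array(c['t'])
    else:
        s=read_state(); T=np.array(c['tool_from_camera']);W=np.array(s['tcp_rot'])
        p=((X-np.array(s['tcp_pos']))@W-T[:3,3])@T[:3,:3]
    return np.c_[c['fx']*p[:,0]/p[:,2]+c['cx'],c['fy']*p[:,1]/p[:,2]+c['cy']]
def tri(a,b):
    (o1,d1),(o2,d2)=a,b
    s=np.linalg.lstsq(np.c_[d1,-d2],o2-o1,rcond=None)[0]
    p,q=o1+s[0]*d1,o2+s[1]*d2
    return (p+q)/2,np.linalg.norm(p-q)
E
cat > a.py <<'E'
from h import *
np.set_printoptions(precision=4,suppress=True)
a=snap('scene','s1.png');b=snap('side','d1.png')
cv2.imwrite('pics/both.png',np.hstack([a,b])[:,:,::-1])
for n in ['tank','flap','flap_lip','cap','mat','blue_tin','yellow_tin','bottle','plane']:
    for c in ['scene','side']:
        print(n,c,[(np.round(r['centre']).tolist(),round(r['conf'],2)) for r in search_frame(n,c)[:3]])
s=read_state();print(s['tcp_pos'],s['tcp_rot'],s['t'])
for c in ['scene','side']: print(c,ray(c,(320,240)))
E
python3 a.py
```

```text
tank scene [([474.0, 247.0], 0.79), ([244.0, 188.0], 0.74), ([379.0, 293.0], 0.58)]
tank side [([326.0, 413.0], 0.8), ([267.0, 305.0], 0.73), ([430.0, 210.0], 0.6)]
flap scene [([377.0, 262.0], 0.87), ([243.0, 163.0], 0.84), ([485.0, 219.0], 0.67)]
flap side [([327.0, 385.0], 0.97), ([431.0, 186.0], 0.58), ([262.0, 275.0], 0.55)]
flap_lip scene [([483.0, 220.0], 0.7), ([375.0, 261.0], 0.67), ([246.0, 162.0], 0.67)]
flap_lip side [([430.0, 184.0], 0.94), ([328.0, 386.0], 0.79), ([265.0, 275.0], 0.67)]
cap scene [([374.0, 288.0], 0.63)]
cap side [([260.0, 297.0], 0.59)]
mat scene [([200.0, 275.0], 0.65)]
mat side [([316.0, 194.0], 0.55)]
blue_tin scene [([166.0, 266.0], 0.6)]
blue_tin side [([322.0, 173.0], 0.75)]
yellow_tin scene [([231.0, 260.0], 0.94)]
yellow_tin side [([322.0, 213.0], 0.7)]
bottle scene [([268.0, 291.0], 0.82), ([376.0, 295.0], 0.44)]
bottle side [([271.0, 228.0], 0.96)]
plane scene [([318.0, 240.0], 0.64), ([377.0, 292.0], 0.27)]
plane side [([357.0, 270.0], 0.61), ([271.0, 226.0], 0.42)]
[ 0.1756 -0.5998  0.2313] [[-0.9597 -0.2809 -0.    ]
 [-0.2809  0.9597  0.    ]
 [ 0.      0.     -1.    ]] 1.0
scene (array([1.3139, 0.3556, 0.9651]), array([-0.6776, -0.2351, -0.6969]))
side (array([0.131 , 1.0009, 1.0494]), array([ 0.2526, -0.6904, -0.6779]))
```

View pics/s1.png

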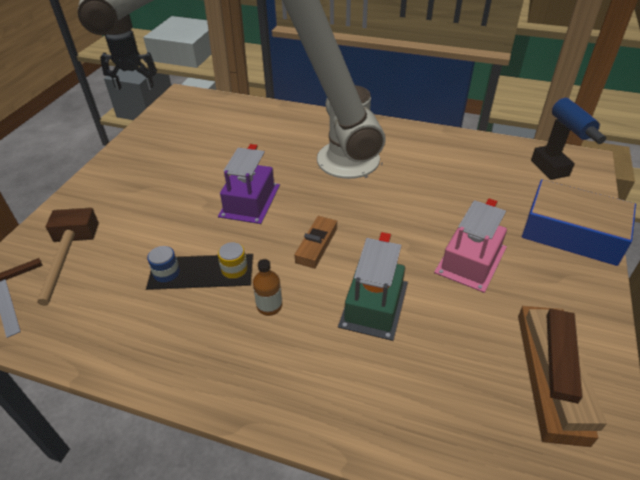

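View pics/d1.png

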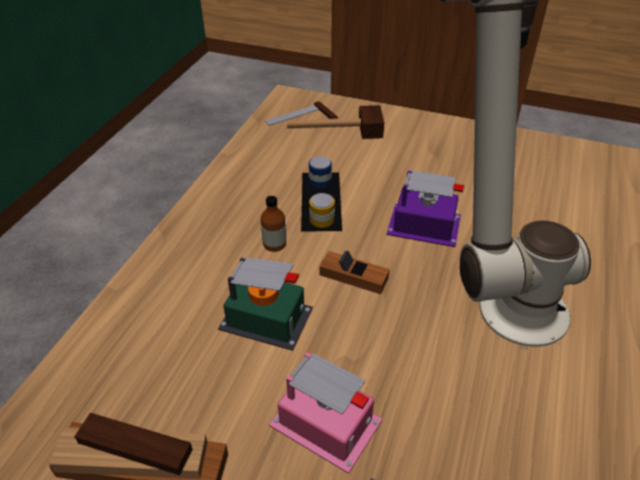

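The scene view shows the green tank at (375,295), its red tongue at (385,238) towards the robot, the plane at (317,240), the bottle at (267,290), and the mat with blue tin (163,263) and yellow tin (232,260). In the side view the tank is at (265,300) and its tongue at (291,277). The pink and purple tanks are look-alikes. Next I'll enlarge the tank in both views.

```bash
cat > b.py <<'E'
from h import *
np.set_printoptions(precision=4,suppress=True)
a=cv2.imread('pics/s1.png');b=cv2.imread('pics/d1.png')
A=cv2.resize(a[225:345,330:420],None,fx=4.4,fy=4.4,interpolation=3);B=cv2.resize(b[250:350,210:320],None,fx=3.6,fy=3.6,interpolation=3)
o=np.zeros((528,800,3),np.uint8);o[:A.shape[0],:A.shape[1]]=A;o[:B.shape[0],400:400+B.shape[1]]=B[:, :400];cv2.imwrite('pics/z.png',o)
def redc(im,x0,x1,y0,y1):
    h=cv2.cvtColor(im,cv2.COLOR_BGR2HSV); m=((h[...,0]<4)|(h[...,0]>176))&(h[...,1]>190)&(h[...,2]>120)
    k=np.zeros_like(m);k[y0:y1,x0:x1]=1;ys,xs=np.nonzero(m&k);return xs.mean(),ys.mean(),len(xs)
r1=redc(a,365,405,225,255);r2=redc(b,275,310,265,295);print(r1,r2)
print('tongue',tri(ray('scene',r1[:2]),ray('side',r2[:2])))
P={'blue':(.06,(166,266),(322,173)),'yel':(.03,(231,260),(322,213)),'bottle':(.06,(268,291),(271,228)),'mat':(0.003,(200,270),(321,201)),'plane':(.02,(318,240),(357,270))}
for k,(z,p,q) in P.items(): print(k,tri(ray('scene',p),ray('side',q)),onz('scene',p,.035),onz('side',q,.035))
# mat corners
for n,c in (('mat','scene'),('mat','side'),('blue_tin','scene'),('yellow_tin','scene'),('blue_tin','side'),('yellow_tin','side')):
    pass
print('matc scene',[onz('scene',p,.003) for p in ((155,257),(252,254),(254,284),(148,288))])
print('matc side',[onz('side',p,.003) for p in ((302,174),(339,173),(341,230),(301,230))])
E
python3 b.py
```

```text
(np.float64(384.55737704918033), np.float64(236.72131147540983), 61) (np.float64(291.26582278481015), np.float64(276.7088607594937), 79)
tongue (array([0.4796, 0.2203, 0.1611]), np.float64(0.001590283976903835))
blue (array([ 0.6032, -0.303 ,  0.0282]), np.float64(0.006965518109373688)) [ 0.6113 -0.2942  0.035 ] [ 0.6001 -0.2996  0.035 ]
yel (array([ 0.5425, -0.1473,  0.0281]), np.float64(0.009509051855421342)) [ 0.5441 -0.1485  0.035 ] [ 0.54   -0.1329  0.035 ]
bottle (array([ 0.6303, -0.0094,  0.0599]), np.float64(0.0036941899853178885)) [ 0.61   -0.0213  0.035 ] [ 0.643  -0.0324  0.035 ]
mat (array([ 0.5741, -0.2243,  0.0004]), np.float64(0.006615087455071573)) [ 0.598  -0.2069  0.035 ] [ 0.5596 -0.1793  0.035 ]
plane (array([0.3944, 0.0287, 0.0214]), np.float64(0.007328232789861778)) [0.4111 0.0368 0.035 ] [0.3902 0.0369 0.035 ]
matc scene [array([ 0.5674, -0.3609,  0.003 ]), array([ 0.4813, -0.1225,  0.003 ]), array([ 0.5753, -0.076 ,  0.003 ]), array([ 0.666 , -0.3209,  0.003 ])]
matc side [array([ 0.6686, -0.3161,  0.003 ]), array([ 0.5677, -0.3575,  0.003 ]), array([ 0.4822, -0.1202,  0.003 ]), array([ 0.5815, -0.0845,  0.003 ])]
```

View pics/z.png

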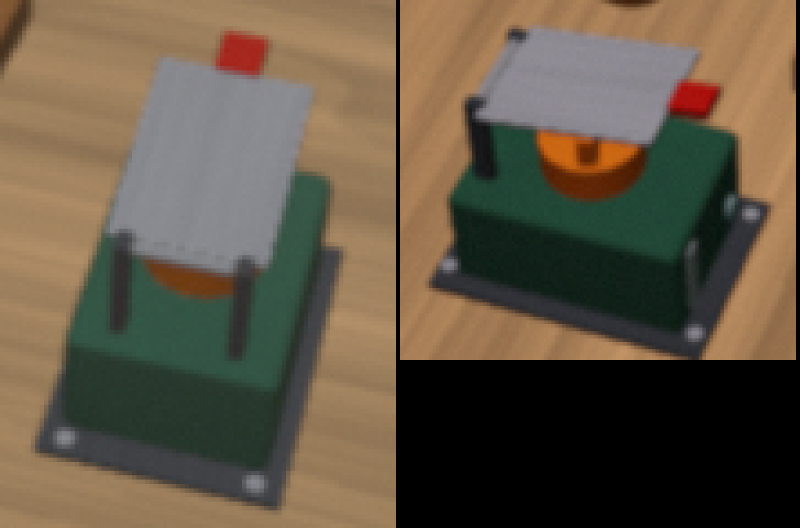

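```bash
cat > c.py <<'E'
from h import *
from scipy.optimize import least_squares
np.set_printoptions(precision=4,suppress=True)
S=lambda x,y:(x/4.4+330,y/4.4+225)
D=lambda x,y:((x-400)/3.6+210,y/3.6+250)
# model pts tank frame
obs=[('scene',S(36,452),(.09,-.065,.006)),('scene',S(280,507),(.09,.065,.006)),('scene',S(342,250),(-.09,.065,.006)),
('side',D(430,287),(.09,.065,.006)),('side',D(700,357),(-.09,.065,.006)),('side',D(768,205),(-.09,-.065,.006)),
('scene',S(122,233),(.058,-.03,.144)),('scene',S(245,260),(.058,.03,.144)),('side',D(518,33),(.058,-.03,.144)),('side',D(476,100),(.058,.03,.144)),
('scene',S(68,345),(.075,-.055,.08)),('scene',S(277,390),(.075,.055,.08)),('side',D(452,200),(.075,.055,.08)),('side',D(685,258),(-.075,.055,.08))]
def T(p,X):
    c,s=np.cos(p[2]),np.sin(p[2]);return np.array([p[0]+c*X[0]-s*X[1],p[1]+s*X[0]+c*X[1],X[2]])
f=lambda p:np.concatenate([proj(c,T(p,X))[0]-q for c,q,X in obs])
r=least_squares(f,[.57,.22,0],loss='soft_l1');p=r.x;print(p,np.degrees(p[2]));print(f(p).reshape(-1,2).round(1).tolist())
# flap corners/tongue -> angle
fl=[('scene',S(160,58),(.116,-.04,0)),('scene',S(313,90),(.116,.04,0)),('side',D(700,50),(.116,-.04,0)),('side',D(655,143),(.116,.04,0)),
('scene',S(220,35),(.14,-.012,.004)),('scene',S(268,40),(.14,.012,.004)),('side',D(720,88),(.14,-.012,.004))]
def F(a,X): return (.058-X[0]*np.cos(a)-X[2]*np.sin(a)*-1*-1, X[1], .14+X[0]*np.sin(a)+X[2]*np.cos(a))
g=lambda a:np.concatenate([proj(c,T(p,F(a[0],X)))[0]-q for c,q,X in fl])
r=least_squares(g,[.1]);print('flap',r.x,g(r.x).reshape(-1,2).round(1).tolist());
print('lip',T(p,F(r.x[0],(.14,0,0))),'hinge',T(p,(.058,0,.14)))
m=np.array([[.5675,-.359],[.482,-.121],[.578,-.080],[.667,-.3185]]);print('mat',m.mean(0))
for c in('scene','side'):
  for n in('blue_tin','yellow_tin','bottle','plane'):
    for r in trace(n,c)[:1]:
        ys,xs=np.nonzero(r['mask']);print(c,n,xs.min(),xs.max(),ys.min(),ys.max(),round(r['conf'],2))
E
python3 c.py
```

```text
[0.5464 0.2214 0.0313] 1.7938659243895685
[[-0.5, -1.1], [0.6, -0.5], [0.0, -0.9], [-0.4, -1.0], [0.6, -0.1], [0.9, -1.3], [0.4, 1.5], [0.4, 1.2], [-0.1, 0.0], [0.0, 0.5], [-1.3, -1.3], [0.9, -0.7], [-2.2, -0.4], [-1.5, 0.3]]
flap [0.1215] [[-0.5, 0.6], [-0.2, -0.0], [0.7, 0.6], [-0.3, 1.3], [0.4, -1.3], [-0.0, -0.5], [1.4, -0.7]]
lip [0.4654 0.2189 0.157 ] hinge [0.6043 0.2232 0.14  ]
mat [ 0.5736 -0.2196]
scene blue_tin 148 179 246 280 0.67
scene yellow_tin 218 247 241 277 0.96
scene bottle 252 282 259 315 0.55
scene plane 148 179 246 281 0.72
side blue_tin 308 331 157 187 0.79
side yellow_tin 310 334 193 227 0.68
side bottle 219 311 258 350 0.57
side plane 320 389 251 294 0.75
```

Tank fit: (0.546, 0.221), yaw 1.8°, flap at 0.12 rad, residuals about 1 px. The mat centre is about (0.574, -0.220). I'll hook the tongue from the +y side with the closed jaw tilted.

Emit:
drive_tool --rows ".081 .075 .03 0 0 -.008;.081 .075 .03 0 0 -.008;.081 .075 .03 0 0 -.008;.081 .075 .03 0 0 -.008;.081 .075 .03 0 0 -.008;.081 .075 .03 0 0 -.008;.081 .075 .03 0 0 -.008;.081 .075 .03 0 0 -.008;.081 .075 .03 0 0 -.008;.081 .075 .03 0 0 -.008" --jaw 1 --force 30

```text
t: 2.65
tcp_pos: [0.5005, -0.2986, 0.3519]
tcp_rot: [[-0.999, -0.033, 0.0], [-0.033, 0.999, -0.0], [-0.0, -0.0, -1.0]]
force: [0.2, -0.9, -0.1]
width: 0.004
```

Emit:
drive_tool --rows "0 .12 0 -.025 0 0;0 .12 0 -.025 0 0;0 .12 0 -.025 0 0;0 .12 0 -.025 0 0;0 .12 0 -.025 0 0;0 .12 0 -.025 0 0;0 .12 0 -.025 0 0;0 .12 0 -.025 0 0;0 .12 0 -.025 0 0;0 .12 0 -.025 0 0;0 .12 0 -.025 0 0;0 .12 0 -.025 0 0"

```text
t: 4.15
tcp_pos: [0.4995, 0.278, 0.3515]
tcp_rot: [[-0.999, -0.033, 0.001], [-0.02, 0.586, -0.81], [0.026, -0.81, -0.586]]
force: [1.6, 0.2, 0.8]
width: -0.0
```

Emit:
drive_tool --rows "-.037 .084 0 0 0 0;-.037 .084 0 0 0 0;0 0 -.094 0 0 0;0 0 -.094 0 0 0;0 0 -.094 0 0 0;0 0 -.094 0 0 0;0 0 0 0 0 0"

```text
t: 5.03
tcp_pos: [0.4694, 0.3425, 0.1986]
tcp_rot: [[-0.999, -0.036, -0.002], [-0.019, 0.583, -0.812], [0.031, -0.812, -0.583]]
force: [1.3, 0.4, 0.4]
width: 0.003
```

Emit:
drive_tool --rows "0 -.054 -.039 0 0 0;0 -.054 -.039 0 0 0;0 -.054 -.039 0 0 0;0 -.054 -.039 0 0 0;0 -.054 -.039 0 0 0;0 -.054 -.039 0 0 0;0 0 0 0 0 0"

```text
t: 5.9
tcp_pos: [0.4707, 0.2139, 0.1086]
tcp_rot: [[-0.999, -0.032, 0.001], [-0.02, 0.588, -0.809], [0.026, -0.808, -0.588]]
force: [0.5, 0.5, 0.7]
width: 0.0
```

```bash
cat > d.py <<'E'
from h import *
a=snap('scene','s2.png');b=snap('side','d2.png')
A=cv2.resize(a[200:320,320:440],None,fx=3.3,fy=3.3,interpolation=3);B=cv2.resize(b[220:340,210:330],None,fx=3.3,fy=3.3,interpolation=3)
cv2.imwrite('pics/z2.png',np.hstack([A,B])[:,:,::-1]);s=read_state();print(s['t'],s['tcp_pos'],s['force'])
E
python3 d.py
```

```text
6.0 [0.47078939 0.21485662 0.10879392] [-0.66196845  0.47687846  0.19921011]
```

View pics/z2.png

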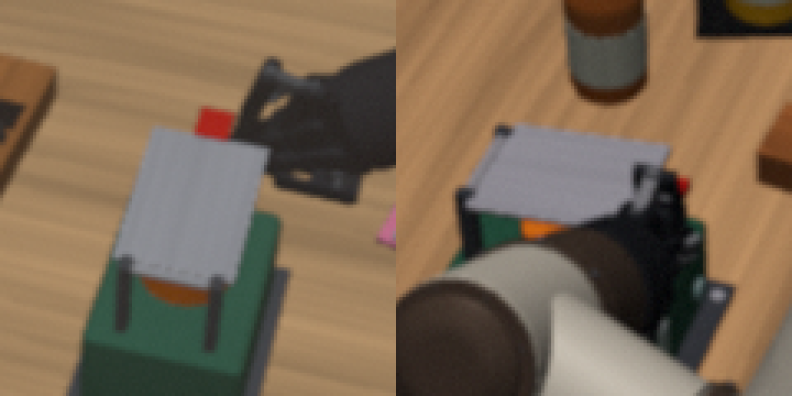

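The picture shows the tips under the red tongue, which is at (215,122) in the left half, and there is no contact force. Lifting now.

Emit:
drive_tool --rows "0 0 .045 0 0 0;.003 0 .035 0 0 0;.004 0 .035 0 0 0;.007 0 .03 0 0 0;.007 0 .03 0 0 0"

```text
t: 6.62
tcp_pos: [0.4786, 0.2138, 0.1782]
tcp_rot: [[-0.999, -0.033, -0.0], [-0.02, 0.588, -0.809], [0.027, -0.808, -0.588]]
force: [-0.7, 1.8, -1.2]
width: -0.003
```

```bash
sed 's/s2.png/s3.png/;s/d2.png/d3.png/;s/z2/z3/;s/200:320,320:440/180:300,320:440/' d.py | python3
```

```text
6.725 [0.47889401 0.21389848 0.17869582] [ 0.35787662  0.5215265  -0.73416665]
```

View pics/z3.png

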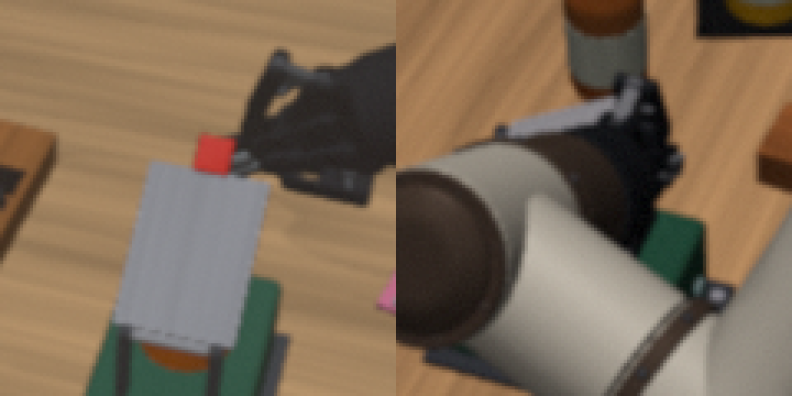

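Emit:
drive_tool --rows ".03 .002 .063 0 0 0;.03 .002 .063 0 0 0;.029 .001 .021 0 0 0;.029 .001 .021 0 0 0;.029 .001 .021 0 0 0;.029 .001 .021 0 0 0"

```text
t: 7.48
tcp_pos: [0.5495, 0.2169, 0.261]
tcp_rot: [[-0.999, -0.034, -0.001], [-0.02, 0.587, -0.809], [0.028, -0.809, -0.587]]
force: [0.9, 0.3, -0.2]
width: 0.001
```

Emit:
drive_tool --rows ".026 .001 .006 0 0 0;.026 .001 .006 0 0 0;.026 .001 .006 0 0 0;.026 .001 .006 0 0 0;.026 .001 -.001 0 0 0;.026 .001 -.001 0 0 0;.026 .001 -.002 0 0 0;.026 .001 -.002 0 0 0;.027 .001 -.01 0 0 0;.027 .001 -.01 0 0 0;.027 .001 -.01 0 0 0;.027 .001 -.01 0 0 0"

```text
t: 8.98
tcp_pos: [0.6759, 0.2219, 0.2521]
tcp_rot: [[-0.999, -0.034, -0.0], [-0.02, 0.587, -0.809], [0.027, -0.809, -0.588]]
force: [0.2, -0.0, -0.5]
width: -0.0
```

```bash
sed 's/s2.png/s4.png/;s/d2.png/d4.png/;s/z2/z4/;s/200:320,320:440/200:320,320:440/' d.py | python3
```

```text
9.075 [0.67604939 0.22149507 0.25118123] [ 0.65516565  0.2329795  -1.01189467]
```

View pics/z4.png

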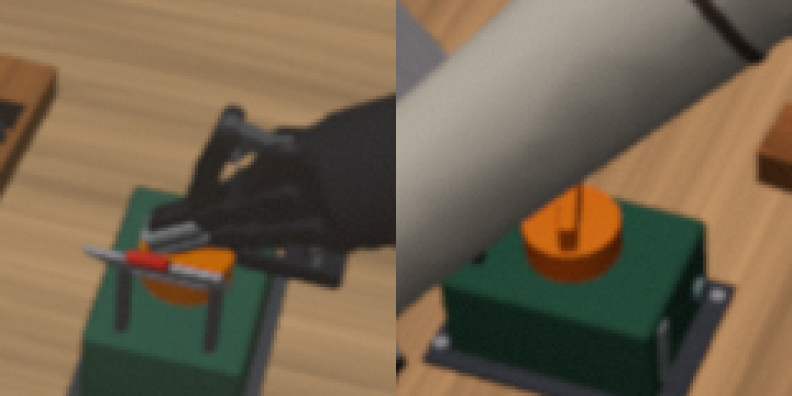

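The flap is now edge-on to the scene camera, which means about 130°, and the cap is uncovered. I'll back off, straighten the tool and look down at the cap.

Emit:
drive_tool --rows "-.05 0 .08 0 0 0;-.05 0 .08 0 0 0;-.04 0 0 .05 0 0;-.04 0 0 .05 0 0;-.04 0 0 .05 0 0;-.04 0 0 .05 0 0;-.032 0 0 .05 0 0;-.032 0 0 .05 0 0;0 0 0 0 0 0" --jaw 0.4

```text
t: 10.2
tcp_pos: [0.5453, 0.2201, 0.3196]
tcp_rot: [[-1.0, -0.031, 0.004], [-0.031, 1.0, 0.003], [-0.004, 0.003, -1.0]]
force: [1.1, -1.3, -0.0]
width: 0.599
```

Emit:
drive_tool --rows "0 0 0 0 0 -.05;0 0 0 0 0 -.05;0 0 0 0 0 -.05;0 0 0 0 0 -.05;0 0 0 0 0 -.05;0 0 0 0 0 -.05;0 0 0 0 0 -.05;0 0 0 0 0 -.05;0 0 0 0 0 0"

```text
t: 11.32
tcp_pos: [0.587, 0.1444, 0.3073]
tcp_rot: [[-0.466, 0.884, -0.035], [0.88, 0.467, 0.087], [0.093, 0.01, -0.996]]
force: [-1.1, 1.1, 0.1]
width: 0.6
```

```bash
cat > e.py <<'E'
from h import *
np.set_printoptions(precision=4,suppress=True)
s=read_state();im=snap('wrist','w1.png');print(s['t'],s['tcp_pos'],s['tcp_rot'],s['force'],s['width'])
b=snap('side','d5.png')
for n in ('cap','cap_fin'):
  for c,z in(('wrist',.108),('side',.108)):
    for r in trace(n,c)[:2]:
        ys,xs=np.nonzero(r['mask']);print(n,c,r['conf'],r['centre'],xs.min(),xs.max(),ys.min(),ys.max(),onz(c,r['centre'],z))
print(proj('wrist',[[.5464,.2214,.13],[.5464,.2214,.108]]))
E
python3 e.py
```

```text
11.325 [0.587  0.1444 0.3073] [[-0.4662  0.884  -0.0352]
 [ 0.8798  0.4674  0.0869]
 [ 0.0933  0.0096 -0.9956]] [-1.1317  1.1476  0.0609] 0.6001839604265086
cap wrist 0.76 [307.3, 120.5] 269 349 80 164 [0.5445 0.2248 0.108 ]
cap wrist 0.68 [145.9, 461.9] 125 154 448 476 [ 0.5564 -0.1168  0.108 ]
cap side 0.92 [260.5, 287.5] 249 277 272 305 [0.5507 0.2268 0.108 ]
cap_fin wrist 0.87 [308.6, 123.8] 269 349 81 164 [0.5464 0.2236 0.108 ]
cap_fin side 0.64 [263.2, 288.3] 249 279 271 306 [0.5443 0.2269 0.108 ]
[[307.4237 124.1826]
 [307.2447 126.4563]]
```

View pics/w1.png

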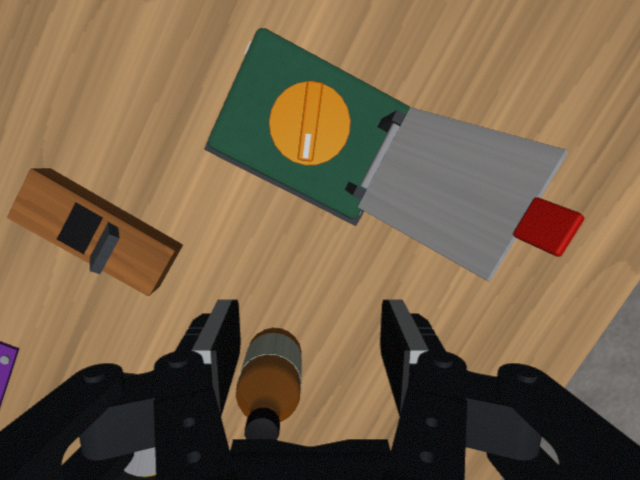

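```bash
cat > f.py <<'E'
from h import *
np.set_printoptions(precision=4,suppress=True)
s=read_state();print(np.array(s['qpos']))
a,b=onz('wrist',(313.5,82),.13),onz('wrist',(305,160),.13);d=b-a
print(a,b,np.linalg.norm(d),np.degrees(np.arctan2(d[1],d[0])),(a+b)/2)
E
python3 f.py
```

```text
[  26.6705   18.0534    7.448    -5.5142  -78.8872 -177.4125]
[0.5362 0.25   0.13  ] [0.5572 0.1973 0.13  ] 0.05667932897048586 -68.25822251983176 [0.5467 0.2236 0.13  ]
```

Emit:
drive_tool --rows "0 0 0 -.0277 -.0112 0;-.01 .02 0 0 0 .055;-.01 .02 0 0 0 .055;-.01 .02 0 0 0 .055;-.01 .02 0 0 0 .055;-.01 .02 0 0 0 .055;-.01 .02 0 0 0 .055;-.01 .02 0 0 0 .055;-.01 .02 0 0 0 .055;-.01 .02 0 0 0 .055;-.01 .015 0 0 0 .055;0 0 0 0 0 .055"

```text
t: 13.12
tcp_pos: [0.5525, 0.2118, 0.3084]
tcp_rot: [[-0.656, -0.755, -0.015], [-0.755, 0.656, -0.012], [0.019, 0.003, -1.0]]
force: [0.8, 0.3, 0.1]
width: 0.601
```

Emit:
drive_tool --rows "0 0 -.02 0 0 .055;0 0 -.02 0 0 .055;0 0 -.02 0 0 .055;0 0 -.02 0 0 .055;0 0 -.02 0 0 .055;0 0 -.02 0 0 .055;0 0 0 0 0 .031;0 0 0 0 0 0"

```text
t: 14.12
tcp_pos: [0.5528, 0.2112, 0.2603]
tcp_rot: [[0.399, -0.917, 0.005], [-0.917, -0.399, -0.019], [0.019, 0.003, -1.0]]
force: [0.8, 0.3, 0.1]
width: 0.601
```

Emit:
drive_tool --rows "-.008 .014 -.035 .006 .0016 -.01;-.008 .014 -.035 0 0 0;0 0 -.05 0 0 0;0 0 -.05 0 0 0;0 0 -.05 0 0 0;0 0 -.05 0 0 0;0 0 -.05 0 0 0;0 0 -.045 0 0 0;0 0 0 0 0 0"

```text
t: 15.25
tcp_pos: [0.5453, 0.221, 0.1117]
tcp_rot: [[0.369, -0.929, -0.005], [-0.929, -0.369, -0.003], [0.001, 0.006, -1.0]]
force: [-0.3, -0.3, -0.3]
width: 0.597
```

Emit:
drive_tool --rows "0 0 0 0 0 0;0 0 0 0 0 0;0 0 0 0 0 0;0 0 0 0 0 0;0 0 0 0 0 0;0 0 0 0 0 0" --jaw 1 --force 25

```text
t: 16.0
tcp_pos: [0.5472, 0.222, 0.115]
tcp_rot: [[0.37, -0.929, 0.001], [-0.929, -0.37, 0.001], [-0.0, -0.001, -1.0]]
force: [-0.9, 0.5, 5.6]
width: 0.132
```

Emit:
drive_tool --rows ".003 .002 .008 0 0 0;0 0 0 0 0 .04;0 0 0 0 0 .04;0 0 0 0 0 .04;0 0 0 0 0 .04;0 0 0 0 0 .04;0 0 0 0 0 .04;0 0 0 0 0 .04;0 0 0 0 0 .04;0 0 0 0 0 .02;0 0 0 0 0 0"

```text
t: 17.38
tcp_pos: [0.5474, 0.222, 0.1163]
tcp_rot: [[0.992, -0.125, -0.002], [-0.125, -0.992, -0.002], [-0.002, 0.002, -1.0]]
force: [-0.5, -0.5, -0.9]
width: 0.132
```

```bash
python3 -c "
from h import *
s=read_state();print(s['wrist_torque'],s['qpos'],s['tcp_pos'])"
```

```text
[ 0.03668988  0.02579373 -0.07567569] [ 3.77748637e+01  2.47944538e+01 -1.31639062e+01  1.37922789e-02
 -5.22061973e+01  4.50442804e+01] [0.5473877  0.22197126 0.11631361]
```

Emit:
drive_tool --rows "0 0 0 0 0 .02;0 0 0 0 0 .02;0 0 0 0 0 .02;0 0 0 0 0 .02;0 0 0 0 0 0"

```text
t: 18.0
tcp_pos: [0.5477, 0.2222, 0.1168]
tcp_rot: [[0.992, 0.125, -0.001], [0.125, -0.992, -0.001], [-0.001, 0.001, -1.0]]
force: [-1.0, -0.5, -1.8]
width: 0.136
```

```bash
python3 -c "
from h import *
s=read_state();print(s['wrist_torque'],s['force'],s['tcp_rot'],s['tcp_pos'])
snap('side','d6.png');snap('scene','s6.png')"
```

```text
[-0.00196618 -0.02171079 -0.02099655] [-0.99259689 -0.5241593  -1.80308182] [[ 0.9921356   0.1251632  -0.0010597 ]
 [ 0.12516159 -0.99213528 -0.00146979]
 [-0.00123533  0.00132559 -0.99999836]] [0.54766346 0.22217963 0.11675429]
```

Emit:
drive_tool --rows "0 0 0 0 0 .02;0 0 0 0 0 .02;0 0 0 0 0 0"

```text
t: 18.48
tcp_pos: [0.5469, 0.2217, 0.1168]
tcp_rot: [[0.969, 0.247, -0.003], [0.247, -0.969, -0.002], [-0.003, 0.001, -1.0]]
force: [-1.4, -2.0, -1.5]
width: 0.134
```

```bash
python3 -c "
from h import *
s=read_state();print(s['wrist_torque'],s['force'],s['width'],s['tcp_rot'][0])"
```

```text
[-0.36789789  0.71828819 -0.38613696] [-1.44741606 -2.00614107 -1.50678073] 0.1336320514805768 [ 0.96898478  0.24710682 -0.00258984]
```

Emit:
drive_tool --rows "0 0 .01 0 0 0;0 0 .01 0 0 0;0 0 .01 0 0 0;0 0 0 0 0 0"

```text
t: 18.98
tcp_pos: [0.5488, 0.223, 0.1306]
tcp_rot: [[0.968, 0.251, 0.003], [0.251, -0.968, 0.001], [0.003, 0.0, -1.0]]
force: [-0.3, -0.2, -1.5]
width: 0.132
```

Emit:
drive_tool --rows "0 0 .02 0 0 0;0 0 .03 0 0 0;0 0 .06 0 0 0;0 0 .08 0 0 0;0 0 .08 0 0 0;0 0 .08 0 0 0;0 0 .06 0 0 0;0 0 .03 0 0 0;0 0 0 0 0 0"

```text
t: 20.1
tcp_pos: [0.5481, 0.2225, 0.3062]
tcp_rot: [[0.968, 0.25, 0.002], [0.25, -0.968, 0.0], [0.002, 0.0, -1.0]]
force: [-0.8, 0.1, -2.1]
width: 0.128
```

```bash
cat > g.py <<'E'
from h import *
np.set_printoptions(precision=4,suppress=True)
a=snap('scene','s7.png');b=snap('side','d7.png')
A=a[120:340,130:430];B=b[120:340,200:500]
cv2.imwrite('pics/z7.png',cv2.resize(np.vstack([A,B]),None,fx=1.36,fy=1.36)[:,:,::-1])
s=read_state();print(s['t'],s['tcp_pos'],s['force'],s['width'])
w=snap('wrist','w7.png')
for n in('cap',):
  for c in('scene','side'):
    for r in trace(n,c)[:1]: print(n,c,r['conf'],r['centre'])
# tins: fit cylinder centre by silhouette bbox from both views
from scipy.optimize import least_squares
th=np.linspace(0,2*np.pi,60);circ=np.c_[np.cos(th),np.sin(th)]*.0335
def box(c,x,y):
    X=np.vstack([np.c_[circ+[x,y],np.full(60,z)] for z in(.003,.07)]);p=proj(c,X);return np.r_[p.min(0),p.max(0)]
for n,g in(('blue_tin',(.604,-.30)),('yellow_tin',(.545,-.14))):
    ob={}
    for c in('scene','side'):
        r=trace(n,c)[0];ys,xs=np.nonzero(r['mask']);ob[c]=np.r_[xs.min(),ys.min(),xs.max()+1,ys.max()+1];print(n,c,r['conf'],ob[c])
    f=lambda p:np.concatenate([box(c,*p)-ob[c] for c in ob])
    q=least_squares(f,g,loss='soft_l1');print(n,q.x,f(q.x).round(1))
E
python3 g.py
```

```text
20.2 [0.5475 0.2222 0.3042] [ 0.1251 -0.6835 -1.8013] 0.13416228924591816
cap scene 0.62 [382.0, 213.3]
cap side 0.64 [254.9, 225.2]
blue_tin scene 0.86 [148 246 180 282]
blue_tin side 0.87 [308 157 333 189]
blue_tin [ 0.6057 -0.3001] [-0.2 -1.5  1.3  0.5  0.3 -1.4 -0.9 -0.4]
yellow_tin scene 0.84 [218 242 248 278]
yellow_tin side 0.74 [190 220 313 351]
yellow_tin [ 0.5934 -0.1156] [   0.4   15.     1.9   18.2   97.6  -25.8    0.6 -121. ]
```

View pics/z7.png

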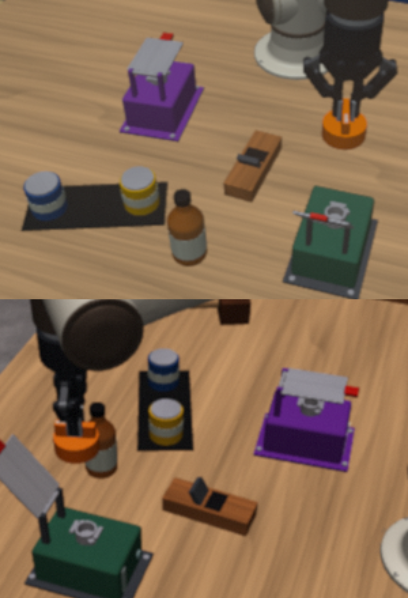

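The cap is held and the neck is bare. The flap lies back, and the tins, bottle and plane stand as they were. The side trace of the yellow tin was a false hit, so I'll refit it with its earlier box.

```bash
cat > k.py <<'E'
from h import *
from scipy.optimize import least_squares
th=np.linspace(0,2*np.pi,60);circ=np.c_[np.cos(th),np.sin(th)]*.0335
def box(c,x,y):
    X=np.vstack([np.c_[circ+[x,y],np.full(60,z)] for z in(.003,.07)]);p=proj(c,X);return np.r_[p.min(0),p.max(0)]
ob={'scene':np.array([218,241.5,248,278]),'side':np.array([310,193,335,228])}
f=lambda p:np.concatenate([box(c,*p)-ob[c] for c in ob])
q=least_squares(f,(.545,-.14),loss='soft_l1').x;b=np.array([.6057,-.3001])
print(q,f(q).round(1),'mid',(q+b)/2,np.linalg.norm(q-b),np.degrees(np.arctan2(*(q-b)[::-1])))
E
python3 k.py
```

```text
[ 0.54222355 -0.14241687] [-0.1 -0.8  0.4  0.6 -0.4 -0.6  0.3  0.1] mid [ 0.57396177 -0.22125843] 0.16998008746157198 111.92759739558787
```

Emit:
drive_tool --rows ".0055 -.05 0 0 0 -.039;.0055 -.09 0 0 0 -.039;.0055 -.1 0 0 0 -.039;.0055 -.1 0 0 0 -.039;.0055 -.11 0 0 0 -.039;.0055 -.11 0 0 0 -.039;.0055 -.11 0 0 0 -.039;.0055 -.11 0 0 0 -.039;.0055 -.1 0 0 0 -.039;.0055 -.1 0 0 0 -.039;.0055 -.08 0 0 0 -.039;.0055 -.0475 0 0 0 -.039"

```text
t: 22.05
tcp_pos: [0.5742, -0.2222, 0.3049]
tcp_rot: [[0.341, -0.94, -0.001], [-0.94, -0.341, -0.0], [-0.0, 0.001, -1.0]]
force: [-0.6, 0.4, -1.1]
width: 0.133
```

Emit:
drive_tool --rows "0 0 -.05 0 0 0;0 0 -.08 0 0 0;0 0 -.09 0 0 0;0 0 -.09 0 0 0;0 0 -.08 0 0 0;0 0 -.04 0 0 0;0 0 0 0 0 0"

```text
t: 22.92
tcp_pos: [0.574, -0.2206, 0.1324]
tcp_rot: [[0.346, -0.938, -0.003], [-0.938, -0.346, -0.0], [-0.001, 0.003, -1.0]]
force: [0.3, 0.1, -1.4]
width: 0.134
```

```bash
cat > m.py <<'E'
from h import *
a=snap('scene','s8.png');b=snap('side','d8.png')
A=cv2.resize(a[190:310,120:270],None,fx=3,fy=3);B=cv2.resize(b[130:250,270:370],None,fx=3,fy=3)
cv2.imwrite('pics/z8.png',np.hstack([A,B])[:,:,::-1])
s=read_state();print(s['t'],s['tcp_pos'],s['tcp_rot'],s['force'],s['width'])
for c in('scene','side'):
  for r in trace('cap',c)[:1]: print(c,r['conf'],r['centre'])
E
python3 m.py
```

```text
23.025 [ 0.5754171  -0.22085274  0.13463182] [[ 0.34669164 -0.93797801  0.00146742]
 [-0.93797793 -0.3466933  -0.00108015]
 [ 0.0015219  -0.00100193 -0.99999834]] [-0.42630619  0.03340368 -1.06313108] 0.12943363890652929
scene 0.73 [192.3, 237.6]
side 0.86 [321.3, 164.4]
```

View pics/z8.png

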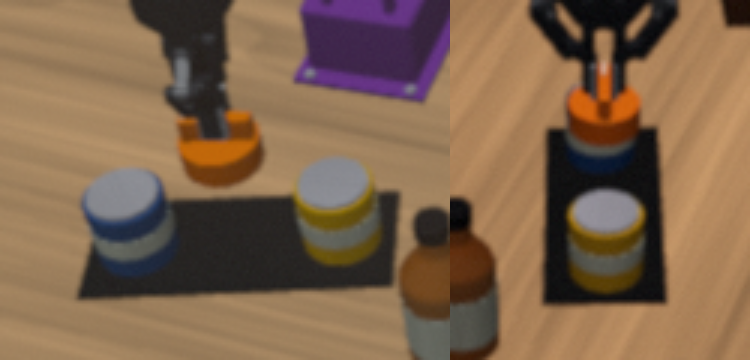

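The cap hangs upright between the tins and in line with them. Lowering it now.

Emit:
drive_tool --rows "0 0 -.04 0 0 0;0 0 -.06 0 0 0;0 0 -.06 0 0 0;0 0 -.04 0 0 0;0 0 -.02 0 0 0;0 0 -.01 0 0 0;0 0 -.005 0 0 0;0 0 0 0 0 0"

```text
t: 24.12
tcp_pos: [0.5747, -0.2207, 0.0398]
tcp_rot: [[0.346, -0.938, 0.0], [-0.938, -0.346, -0.0], [0.0, 0.0, -1.0]]
force: [-0.3, 0.1, -2.2]
width: 0.129
```

```bash
python3 -c "
from h import *
s=read_state();print(s['tcp_pos'],s['force'],s['wrist_torque'])
a=ray('scene',(192.3,237.6));b=ray('side',(321.3,164.4));print(tri(a,b))"
```

```text
[ 0.57472905 -0.22065383  0.03980392] [-0.27778123  0.10683172 -2.22303238] [ 0.0057806  -0.0047185   0.04345303]
(array([ 0.57498297, -0.22290272,  0.12117999]), np.float64(0.002146701168347143))
```

Not touching yet. I'll creep down in millimetres.

Emit:
drive_tool --rows "0 0 -.003 0 0 0;0 0 -.003 0 0 0;0 0 0 0 0 0"

```text
t: 24.5
tcp_pos: [0.5743, -0.2206, 0.0369]
tcp_rot: [[0.346, -0.938, -0.001], [-0.938, -0.346, -0.0], [-0.0, 0.001, -1.0]]
force: [0.0, 0.0, -1.2]
width: 0.132
```

Emit:
drive_tool --rows "0 0 -.003 0 0 0;0 0 0 0 0 0"

```text
t: 24.75
tcp_pos: [0.5745, -0.2206, 0.036]
tcp_rot: [[0.346, -0.938, -0.001], [-0.938, -0.346, -0.0], [0.0, 0.001, -1.0]]
force: [-0.1, -0.5, 0.6]
width: 0.134
```

Emit:
drive_tool --rows "0 0 -.003 0 0 0;0 0 0 0 0 0"

```text
t: 25.0
tcp_pos: [0.5746, -0.2206, 0.036]
tcp_rot: [[0.347, -0.938, -0.0], [-0.938, -0.347, -0.001], [0.0, 0.001, -1.0]]
force: [-2.7, 1.4, 6.7]
width: 0.132
```

Emit:
drive_tool --rows "0 0 0 0 0 0;0 0 0 0 0 0;0 0 0 0 0 0;0 0 0 0 0 0;0 0 0 0 0 0" --jaw 0.6

```text
t: 25.62
tcp_pos: [0.5744, -0.2206, 0.0344]
tcp_rot: [[0.346, -0.938, -0.001], [-0.938, -0.346, -0.0], [-0.0, 0.001, -1.0]]
force: [-0.2, 0.1, 0.7]
width: 0.398
```

Emit:
drive_tool --rows "0 0 .02 0 0 0;0 0 .04 0 0 0;0 0 .08 0 0 0;0 0 .1 0 0 0;0 0 .1 0 0 0;0 0 .1 0 0 0;0 0 .1 0 0 0;0 0 0 0 0 0"

```text
t: 26.62
tcp_pos: [0.5762, -0.2211, 0.2565]
tcp_rot: [[0.347, -0.938, 0.009], [-0.938, -0.347, -0.003], [0.006, -0.008, -1.0]]
force: [0.1, 0.4, -0.7]
width: 0.402
```

```bash
sed 's/s8/s9/;s/d8/d9/;s/z8/z9/' m.py > m9.py; cat >> m9.py <<'E'
a=ray('scene',trace('cap','scene')[0]['centre']);b=ray('side',trace('cap','side')[0]['centre']);print(tri(a,b))
E
python3 m9.py
```

```text
26.725 [ 0.57420134 -0.22040548  0.25173889] [[ 3.46111292e-01 -9.38192820e-01  1.09846221e-03]
 [-9.38193394e-01 -3.46111478e-01  2.18874843e-05]
 [ 3.59655698e-04 -1.03814549e-03 -9.99999396e-01]] [ 0.86794511 -0.45451122 -0.65577992] 0.3961711795293469
scene 0.73 [200.3, 262.9]
side 0.48 [318.3, 188.8]
(array([ 0.58119404, -0.21439935,  0.04327797]), np.float64(0.003620031266700561))
```

View pics/z9.png

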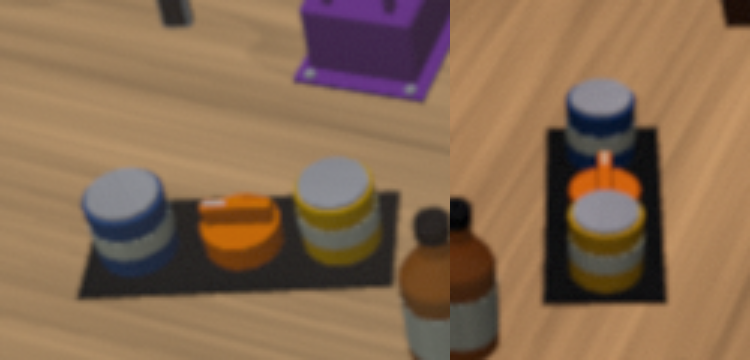

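The cap stands fin up on the mat between the tins, which haven't moved, and the gripper is clear above. Handing in.

```bash
python3 -c "
from rig import *
print(job_done())"
```

```text
the job is handed in; nothing more can be done
None
```

I opened the flap, unscrewed and removed the cap, and stood it fin up on the mat between the two tins. I handed the job in at about 27 s of the 72 s. No verdict was reported.

**What I did**
- **Flap:** I hooked the red tongue from beneath and swung the flap back to about 130°. It was still lying back in the pictures taken after I lifted the cap.
- **Cap:** I turned it anticlockwise until the wrist torque rose, so it was at its stop. It then lifted off with only about its own weight on the gripper.
- **Placing:** I released it at about (0.574, −0.221). My measured midpoint between the tins is (0.574, −0.221) and the mat centre is (0.574, −0.220).

**Last checks**
- The last picture shows the cap upright, with both tins and the part of the bottle in view where they were and the gripper about 0.2 m above. The plane was outside that crop; I last saw it, unmoved, just after lifting the cap.
- I did not check the flap separately at the very end.

**What disagreed or went wrong**
- **Cap position:** the final camera fix on the cap read (0.581, −0.214), about 9 mm from the release point. The yellow tin hid part of the cap in the side view, so I trusted the release pose; either point should be within tolerance.
- **Yellow tin:** one network outline in the side view was a false hit, so I used an earlier one.
- **Wrist:** one turn ran into the last joint's limit and pulled the tool aside in free air. I approached again with the half-turned grasp.

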